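# Change the clogged bayonet filter of the envelope conveyor's vacuum unit

### The job

One of the two filters on the vacuum unit is clogged (its pleats are brown): turn it anticlockwise to its open stop, lift it out, and stand it upright in the grey used tray so that it sheds no dust. Then take the new filter from its carton, set it fully home in the empty port and turn it clockwise past the click until it is locked. Keep both filters upright while you carry them, leave the good filter locked as it is, and the other things on the bench where they are.

Things in the scene. Friction and masses are not known exactly. Their poses are not given: they have to be found in the camera images.
- old_filter: The clogged filter cartridge, BROWN pleats, blue cap and finger bar, at the start locked in either port. 84 mm tall, 68 mm across its black flange (z 14 to 20 mm), conical pleats above it to z 54 mm, cap 47 mm across to z 60 mm, bar on top. About 0.16 kg. Origin: centre of the foot's underside; z up, x along bar and lugs; a half turn about z changes nothing.
- old_bar (a point): Middle of old_filter's finger bar, 72 mm above its origin. Bar: 48 mm long along the filter's x axis, 12 mm thick (y), 24 mm tall (filter z 60 to 84 mm).
- good_filter: A sound filter with white pleats, same shape as old_filter, locked in the other port; leave it alone.
- new_filter: The new filter, WHITE pleats, same shape, mass and origin as old_filter, standing loose in its carton, bar in any direction. Its foot is 36 mm across, z 0 to 14 mm, with two bayonet lugs, one each way, along x (52 mm over both, 14 mm wide, z 2 to 7 mm); two click noses on the flange's rim.
- new_bar (a point): Middle of new_filter's finger bar, 72 mm above its origin; bar as on old_filter.
- vac_unit: Vacuum unit, fixed: white enclosure 150 mm (x) by 280 mm (y), deck 100 mm high; motor and blower behind it (+x side, 72 to 205 mm from the origin, up to 153 mm high), control panel in front (-x). Black dashes beside each port mark the bar's open direction (along the unit's x axis), green dashes its locked direction. Origin: centre of its underside, on the table.
- port_left (a point): Centre of the left (+y) bayonet port on its seat face, 100 mm above the table; axes as vac_unit. Opening: 40 mm hole with two facing slots along x, 58 mm over both, 21 mm wide. A filter enters with its bar along x and is home when its flange rests on the seat, its origin 14 mm below this point; about 2 mm side play.
- port_right (a point): Same for the right (-y) port. In both, a home filter turns 75 degrees clockwise seen from above from open (bar along x) to its locked stop, and back anticlockwise to the open stop, about 4 degrees past x, where it lifts out. From 52 to 72 degrees it clicks over spring catches (about 0.3 N m).
- carton: Fixed open cardboard box 105 x 105 x 45 mm, walls and floor 4 mm. Origin: centre of its underside.
- used_tray: Fixed open grey plastic tray for used filters, empty, 180 mm (x) by 150 mm (y), 45 mm high, walls and floor 4 mm. Origin: centre of its underside.
- feed_wheel: Bystander: black rubber feed wheel with aluminium hub lying flat, 60 mm across, 22 mm high. Origin: centre of its underside.
- tape_roll: Bystander: roll of brown tape lying flat, 96 mm across, 48 mm high. Origin: centre of its underside.
- screwdriver: Bystander: screwdriver lying on the bench. Origin: under its middle.
- spray_can: Bystander: can 52 mm across, 150 mm tall, standing. Origin: centre of its underside.
- envelopes: Bystander: stack of white envelopes 112 x 225 x 45 mm. Origin: centre of its underside.
- mug: Bystander: blue mug 76 mm across, 90 mm tall. Origin: centre of its underside.

How it is judged (in metres and radians):
On the way, in this order (a step that is already met when the one before it is completed fails the run):
1. the clogged filter is turned anticlockwise to its open position while still home in its port (((horizontal distance between old_filter and port_left below 0.006 m and z of old_filter in the frame of port_left between -0.018 and -0.0105 m) or (horizontal distance between old_filter and port_right below 0.006 m and z of old_filter in the frame of port_right between -0.018 and -0.0105 m)) and angle between the x axis of old_filter and the x axis of vac_unit, either way round below 0.2 rad), for 0.1 s.
2. the clogged filter is lifted clear of the vacuum unit (z of old_filter in the frame of vac_unit above 0.12 m), for 0.1 s.
3. the clogged filter stands upright in the used tray, let go (x of old_filter in the frame of used_tray between -0.08 and 0.08 m and y of old_filter in the frame of used_tray between -0.065 and 0.065 m and height (world z) of old_filter below 0.02 m and angle between old_filter's own z axis and vertical below 0.2 rad and linear speed of old_filter below 0.02 m/s and contact force between old_filter and the fingers below 0.1 N), for 0.2 s.
4. the new filter is home in the empty port, its bar in the open direction (((horizontal distance between new_filter and port_left below 0.006 m and z of new_filter in the frame of port_left between -0.018 and -0.0105 m) or (horizontal distance between new_filter and port_right below 0.006 m and z of new_filter in the frame of port_right between -0.018 and -0.0105 m)) and angle between the x axis of new_filter and the x axis of vac_unit, either way round below 0.2 rad), for 0.1 s.
5. the new filter is turned clockwise past the click and locked (((horizontal distance between new_filter and port_left below 0.006 m and z of new_filter in the frame of port_left between -0.018 and -0.0105 m) or (horizontal distance between new_filter and port_right below 0.006 m and z of new_filter in the frame of port_right between -0.018 and -0.0105 m)) and angle between the x axis of new_filter and the x axis of vac_unit, either way round above 1.15 rad and angle between new_filter's own z axis and vertical below 0.1 rad), for 0.2 s.
At the end, for the whole second after the job is handed in: Clogged filter upright (0.2 rad) and still on the tray floor; new filter home in the emptied port (6 mm sideways, 4 mm in height) and turned at least 66 degrees clockwise from open; good filter home and locked in its own port; all released and at rest (all of step 3 and all of step 5 and ((horizontal distance between good_filter and port_left below 0.006 m and z of good_filter in the frame of port_left between -0.018 and -0.0105 m) or (horizontal distance between good_filter and port_right below 0.006 m and z of good_filter in the frame of port_right between -0.018 and -0.0105 m)) and angle between the x axis of good_filter and the x axis of vac_unit, either way round above 1.15 rad and angle between good_filter's own z axis and vertical below 0.1 rad and linear speed of new_filter below 0.02 m/s); the robot touches nothing.
It fails at once if the clogged filter is tipped by more than 0.6 rad (angle between old_filter's own z axis and vertical above 0.6 rad).
It fails at once if the new filter is tipped by more than 0.6 rad (angle between new_filter's own z axis and vertical above 0.6 rad).
It fails at once if the good filter is turned towards open or pushed out of place (distance of good_filter from where it was at the start of the episode above 0.01 m or angle between the x axis of good_filter and the x axis of vac_unit, either way round below 1.1 rad).
It fails at once if another thing on the bench is pushed more than 30 mm from its place (distance of any of feed_wheel, tape_roll, screwdriver, spray_can, envelopes, mug from where it was at the start of the episode above 0.03 m).
It also fails if it takes over 58 s, if anything falls off the work surface, if the arm or the gripper's body presses on something with over 40 N, if the wrist force passes 120 N, or if a joint passes its speed limit or range.

### The arm

A 6-joint arm with a two-finger parallel gripper is mounted at the origin on the work surface. World frame = base frame: x ahead of the robot, y to its left, z up, the work surface at z = 0. Lengths are in mm, angles in degrees, forces in N, time in s.
With the tool pointing down it reaches from about 300 to 850 mm from the base axis. Payload 5.4 kg.
Tool frame: the origin (TCP) lies at the very end of the fingers, on their centre line; the grasp point (between the pads) lies 19 mm behind it; z points along the fingers, y is the line along which they close (so a half turn about z gives the same grasp; the last joint's range is limited). The gripper opens to 85 mm and grips with 20 to 120 N. Pads are 22 mm wide; open, the fingers measure 114 mm over their backs; the gripper's body (76 mm by 85 mm) begins 54 mm behind the grasp point. The pads swing forward as they close: fully open they stand 13 mm farther back than shut.
Start: joints at [-12.038, 9.076, 91.501, -0, 79.423, -12.038], TCP at [574.984, -0.018, 231.299] pointing down, gripper open.
Joint ranges: [-166.64, 166.64], [-54.1, 131.32], [10.49, 154.53], [-73.88, 253.88], [9.74, 151.15], [-171.62, 171.62]. Speed limits (degrees/s): [147.25, 147.25, 180, 180, 180, 180].

### API

Orientations are given as [roll, pitch, yaw] about the fixed x, y, z axes, in that order (R = Rz(yaw) Ry(pitch) Rx(roll)).
In Python, from bench import status, read_camera, ticket gives the robot as it stands.
- The arm moves only by the shell command python3 -m pendant 'ROWS'. ROWS is JSON, a list of rows, each an object with "xyz": the shift along the tool's x, y, z in cm, a list of three; "turn": the turn, a rotation vector about the tool's x, y, z in degrees, a list of three; "hand": the finger opening in cm, from 0 to 8.54. A call has 1 to 10 rows; each row is the pose to reach, as a shift and turn from the pose commanded when the call began, along the tool's axes at that moment; what a row does not reach only later rows make up. A row lasts 1/8 s, in which the tool goes at most 62.5 mm and 10.7 degrees, less where a joint would pass 70% of its speed; a pose out of reach is approached as far as the arm can. A call with a gripper value outside its range is refused whole. The fingers move at their own pace and stop on an object; the grip force is fixed at half the most. Time passes only in rows, so rows that repeat a pose let the fingers close. It gives the time, the measured TCP pose, the force, the opening and the grip force at its end, in the units of the state.
- status.read_state(): the state, without advancing time (a new reading comes with each control period).
- read_camera(name): name is "scene" or "side" or "wrist"; returns a dict with "color" (400x640x3 uint8, red, green, blue), "K" (3x3 intrinsics, pixels), "k1" (the pictures are not rectified: a ray, as slopes to the right and down, at radius r is drawn at 1 + k1 r^2 times it, then the intrinsics apply), "world_to_cam" (4x4, takes a point from world to camera coordinates); the wrist camera has in their place "tool_from_camera" (4x4, takes a point from camera to tool coordinates, whose origin is the TCP and whose axes are the flange's). Camera axes: x right, y down, z forward; pixel columns grow to the right and rows downward; lengths in mm; the calibration is good to about 2 mm. A picture is of the moment at which its call begins: read the wrist's pose just before it. There is no depth.
- ticket.job_done(): hands the job in; it is judged then, once.
The state is a dict: "t": time; "joints": joint angles; "joint_vel": joint speeds; "tau": joint torques, N m; "ee_pos": TCP position; "eef_rot": TCP orientation; "ft_force": force on the tool from outside, world axes, zero at the start; "wrist_torque": the same for the moment, N m; "opening": finger opening in mm; "finger_force": force on a finger pad.
Only numpy, scipy, OpenCV 4.12 (cv2) and the standard library are available. Lean on these libraries where they do the work, as an engineer would, in place of code of your own. Each camera call takes 0.05 s, during which the arm holds its last target. There are 200 camera calls.

## Working session

There is one attempt and no reset: what is moved stays moved. The work goes in short steps, Python scripts to look and compute and a shell command to move; the robot and the scene stay as the last step left them, time stands still between calls to the robot, and variables do not carry over. Pictures are saved under pics/ and viewed, at most 10 in all, crops included, and the job is handed in when it is done.

```bash
mkdir -p pics; ls; cat > h.py <<'E'
import numpy as np, cv2
from bench import status, read_camera, ticket
from scipy.spatial.transform import Rotation as R
def save(c,n): cv2.imwrite(f'pics/{n}.png',c['color'][:,:,::-1])
E
python3 - <<'E'
from h import *
s=status.read_state(); print(s)
for n in ['scene','side','wrist']:
    c=read_camera(n); save(c,n); np.savez(f'{n}.npz',**c)
    print(n,{k:np.round(v,3).tolist() for k,v in c.items() if k!='color'})
E
```

```text
pics
{'t': 0.0, 'joints': array([-1.20372102e+01,  9.11208529e+00,  9.15713738e+01,  3.13514417e-04,
        7.94237403e+01, -1.20378313e+01]), 'joint_vel': array([ 0.00506334, -0.00708997, -0.04182419,  0.11142493, -0.0996584 ,
       -0.04329182]), 'tau': array([ 1.96016467e-04, -3.96006632e+01, -3.31426942e+01, -2.07608541e-04,
        8.36965773e-03, -3.09808388e-05]), 'ee_pos': array([5.74404835e+02, 1.13800066e-01, 2.30329432e+02]), 'eef_rot': array([-1.79895222e+02, -2.26585244e-02,  9.00005425e+01]), 'ft_force': array([-0.01735524, -0.82545485, -1.12176719]), 'wrist_torque': array([ 0.08444508, -0.02437923, -0.0362275 ]), 'finger_force': 0.0, 'opening': 85.37357705664914}
scene {'K': [[413.25, 0.0, 325.401], [0.0, 413.25, 211.282], [0.0, 0.0, 1.0]], 'k1': -0.065, 'world_to_cam': [[0.442, 0.897, 0.002, -304.983], [0.762, -0.375, -0.528, -321.799], [-0.473, 0.235, -0.849, 1663.058], [0.0, 0.0, 0.0, 1.0]]}
side {'K': [[477.938, 0.0, 324.582], [0.0, 477.938, 203.455], [0.0, 0.0, 1.0]], 'k1': -0.092, 'world_to_cam': [[-0.977, -0.21, 0.018, 537.578], [-0.171, 0.737, -0.653, 134.543], [0.124, -0.642, -0.757, 1379.187], [0.0, 0.0, 0.0, 1.0]]}
wrist {'K': [[322.999, 0.0, 319.611], [0.0, 322.999, 194.262], [0.0, 0.0, 1.0]], 'k1': -0.038, 'tool_from_camera': [[-0.0, -0.948, -0.318, 81.941], [1.0, -0.0, 0.0, 0.807], [-0.0, -0.318, 0.948, -143.466], [0.0, 0.0, 0.0, 1.0]]}
```

View pics/scene.png

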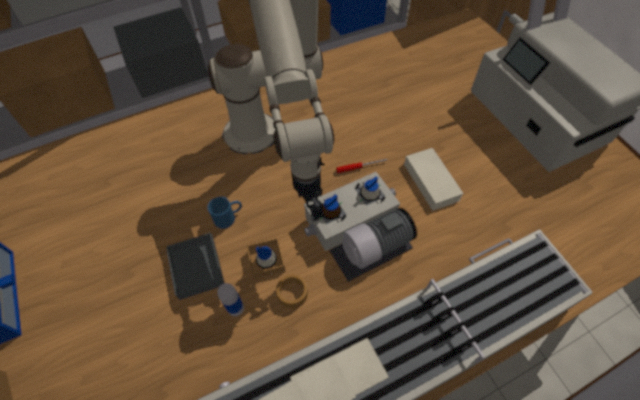

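View pics/side.png

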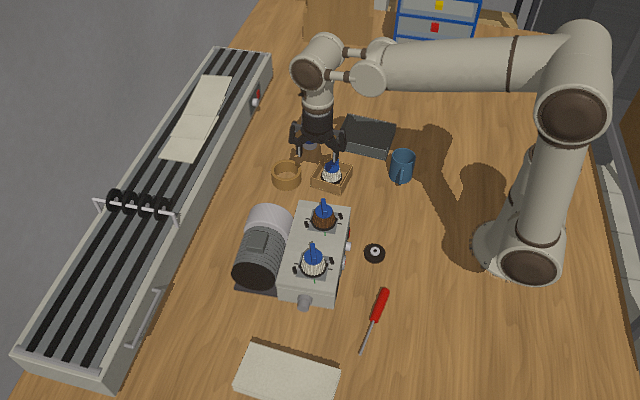

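View pics/wrist.png

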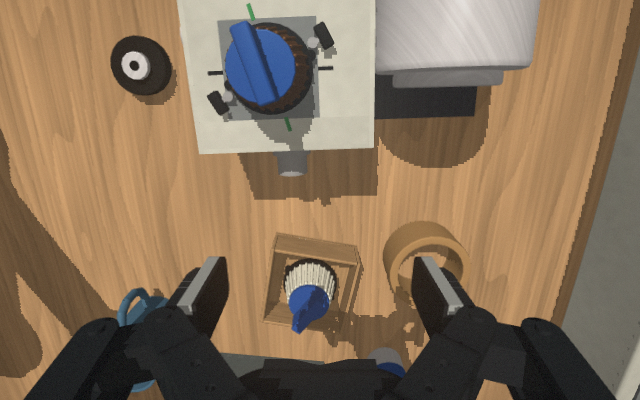

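The scene and side views show the vacuum unit. The brown filter is in its right (-y) port, at about (267,65) in the wrist view. The carton with the white filter is at wrist (312,285), the used tray at scene (195,265), and the can stands near both at scene (230,300).

```bash
cat >> h.py <<'E'
def cam(c,s=None):
    if 'world_to_cam' in c: M=np.linalg.inv(np.array(c['world_to_cam']))
    else:
        T=np.eye(4);T[:3,:3]=R.from_euler('xyz',s['eef_rot'],degrees=True).as_matrix();T[:3,3]=s['ee_pos'];M=T@np.array(c['tool_from_camera'])
    return M
def rays(c,px,M):
    K=np.array(c['K']);k=float(c['k1'])
    d=cv2.undistortPoints(np.array(px,float).reshape(-1,1,2),K,np.array([k,0,0,0,0])).reshape(-1,2)
    return M[:3,3],np.c_[d,np.ones(len(d))]@M[:3,:3].T
def plane(c,px,M,z):
    o,d=rays(c,px,M); return o+d*((z-o[2])/d[:,2])[:,None]
def proj(c,P,M):
    p=(np.array(P,float).reshape(-1,3)-M[:3,3])@M[:3,:3]
    u=p[:,:2]/p[:,2:]; u=u*(1+float(c['k1'])*(u**2).sum(1))[:,None]
    K=np.array(c['K']); return u*K[0,0]+K[:2,2]
def tri(obs):
    A=np.zeros((3,3));b=np.zeros(3)
    for o,d in obs:
        d=d/np.linalg.norm(d);Q=np.eye(3)-np.outer(d,d);A+=Q;b+=Q@o
    return np.linalg.solve(A,b)
def blobs(img,lo,hi,amin=30):
    m=cv2.inRange(cv2.cvtColor(img,cv2.COLOR_RGB2HSV),np.array(lo),np.array(hi))
    n,l,st,ce=cv2.connectedComponentsWithStats(m)
    return [(st[i],ce[i],l==i) for i in range(1,n) if st[i][4]>=amin]
E
python3 - <<'E'
from h import *
s=status.read_state()
C={n:dict(np.load(n+'.npz')) for n in ['scene','side','wrist']}
for n,c in C.items():
    M=cam(c,s); print(n,np.round(M[:3,3]))
    for st,ce,m in blobs(c['color'],(105,150,60),(125,255,255)):
        print(st,ce.round(1),[plane(c,[ce],M,z)[0].round(0)[:2].tolist() for z in (72,154)])
c=C['wrist'];M=cam(c,s)
print('black/green dashes z100',plane(c,[(215,72),(325,68),(251,12),(288,125)],M,100).round(1).tolist())
print('unit edge z100',plane(c,[(374,148),(199,153),(374,20)],M,100).round(1).tolist())
c=C['scene'];M=cam(c)
print('tray rim',plane(c,[(167,246),(211,234),(223,283),(178,297)],M,45).round(0).tolist())
cv2.imwrite('pics/crop.png',np.hstack([cv2.resize(c['color'][190:330,150:320,::-1],None,fx=2.35,fy=3,interpolation=2),cv2.resize(C['side']['color'][100:240,240:420,::-1],None,fx=2.2,fy=3,interpolation=2)]))
E
```

```text
scene [1167. -238. 1243.]
[365 178  13  13 106] [371.3 184.7] [[488.0, 278.0], [535.0, 241.0]]
[324 196  14  14 128] [331.1 203.3] [[495.0, 118.0], [542.0, 93.0]]
[  0 244  20  91 459] [ 10.4 293.8] [[354.0, -919.0], [411.0, -871.0]]
[257 247  14  12 119] [263.8 252.2] [[565.0, -155.0], [607.0, -161.0]]
side [ 377.  899. 1122.]
[393   0  89  41 530] [436.4  20.2] [[288.0, -1172.0], [295.0, -1010.0]]
[327 159  12  14  75] [334.  167.5] [[552.0, -142.0], [538.0, -61.0]]
[315 198  17  20 188] [323.5 209.7] [[548.0, 32.0], [534.0, 100.0]]
[304 243  18  22 229] [312.9 255.1] [[542.0, 193.0], [529.0, 248.0]]
wrist [576.  82. 374.]
[ 226   22   49   83 2311] [247.5  68.5] [[512.0, 97.0], [529.0, 93.0]]
[ 257   31   38   66 1354] [278.1  60.5] [[539.0, 104.0], [549.0, 98.0]]
[290 285  25  29 372] [299.8 297.6] [[553.0, -140.0], [559.0, -80.0]]
[383 363  22  14  73] [395.3 369.5] [[668.0, -246.0], [643.0, -157.0]]
black/green dashes z100 [[491.4, 93.4, 100.0], [579.5, 96.0, 100.0], [523.0, 136.5, 100.0], [548.8, 51.2, 100.0]]
unit edge z100 [[621.7, 31.8, 100.0], [471.1, 27.7, 100.0], [616.9, 130.8, 100.0]]
tray rim [[391.0, -431.0, 45.0], [412.0, -286.0, 45.0], [594.0, -307.0, 45.0], [577.0, -446.0, 45.0]]
```

View pics/crop.png

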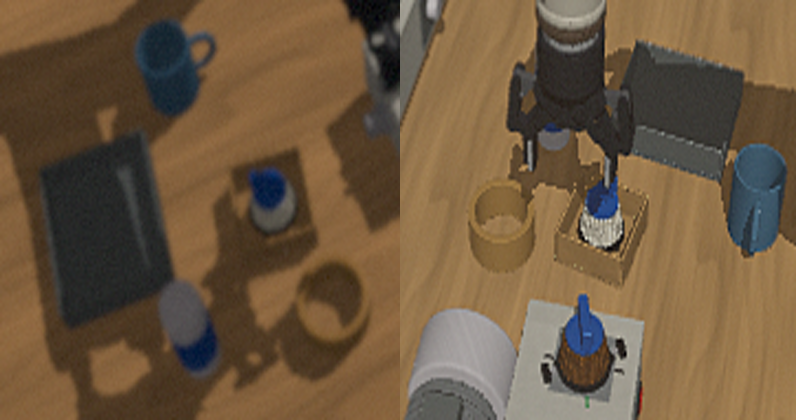

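```bash
python3 -m pendant '[{"xyz":[4,-2,0],"turn":[0,0,-8],"hand":4.5},{"xyz":[9.4,-3.9,0],"turn":[0,0,-17],"hand":4.5},{"xyz":[9.4,-3.9,0],"turn":[0,0,-17],"hand":4.5},{"xyz":[9.4,-3.9,0],"turn":[0,0,-17],"hand":4.5},{"xyz":[9.4,-3.9,0],"turn":[0,0,-17],"hand":4.5}]'
python3 - <<'E'
from h import *
s=status.read_state(); c=read_camera('wrist'); save(c,'w2'); np.savez('w2.npz',**c); M=cam(c,s)
print(s['ee_pos'],s['eef_rot'],s['joints'])
for st,ce,m in blobs(c['color'],(105,120,40),(125,255,255),150): print(st,ce,c['color'][m].mean(0))
E
```

```text
t: 0.78
ee_pos: [536.4, 92.9, 231.2]
eef_rot: [-180.0, 0.0, 106.9]
ft_force: [0.5, 0.0, 0.5]
opening: 45.1
finger_force: 0.0
[536.37092603  92.91334383 231.18399245] [-1.79990324e+02  1.50403009e-02  1.06890332e+02] [-2.88663873e+00  4.55030511e+00  9.64530829e+01 -1.77532110e-02
  7.90006286e+01 -1.97735817e+01]
[348   0  61  20 842] [377.72327791   7.41805226] [ 38.22684086  65.37885986 111.2695962 ]
[ 288  168   61   73 3092] [318.08279431 199.62807245] [ 50.74902975  79.55659767 136.27619664]
[264 346  36  15 352] [281.30965909 353.24147727] [34.3125     55.12784091 95.58522727]
```

View pics/w2.png

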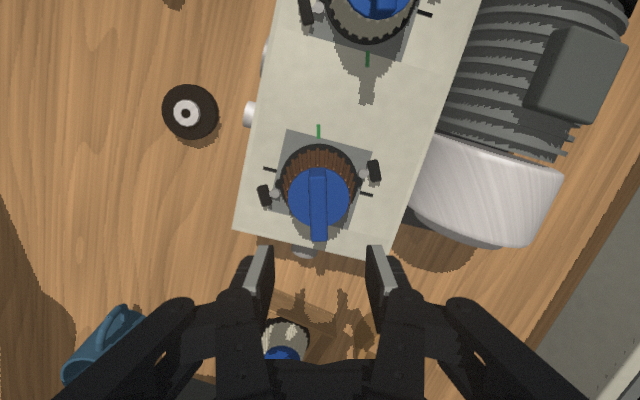

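The view shows the brown filter centred, with its bar vertical in the picture at about (318,200), the green dash at (319,131), and the black dashes at (270,169) and (366,194).

```bash
python3 - <<'E'
from h import *
s=status.read_state(); c=dict(np.load('w2.npz')); M=cam(c,s)
P=plane(c,[(270,169),(366,194),(319,131)],M,100);print(P.round(1).tolist())
img=c['color']; hsv=cv2.cvtColor(img,cv2.COLOR_RGB2HSV)
m=cv2.inRange(hsv,(105,120,40),(125,255,255))[160:250,270:370]
# bar top: print row-wise extents and brightness
for y in range(164,246,4):
    r=img[y,284:354].astype(int).sum(1); xs=np.where(m[y-160]>0)[0]
    print(y,(xs.min()+270,xs.max()+270) if len(xs) else None, r[::3].tolist())
a=np.radians(1.8-75); u=np.array([np.cos(a),np.sin(a),0])
b=np.array([536,94,0.])
for z,r in ((170,24),(146,23.5)): print(z,proj(c,[b+u*r+[0,0,z],b-u*r+[0,0,z],b+[0,0,z]],M).round(1).tolist())
E
```

```text
[[491.9, 92.8, 100.0], [579.9, 95.4, 100.0], [523.4, 136.7, 100.0]]
164 None [214, 134, 153, 202, 189, 195, 187, 200, 201, 199, 198, 252, 203, 204, 211, 205, 173, 189, 195, 195, 174, 141, 132, 330]
168 (np.int64(311), np.int64(325)) [129, 202, 180, 202, 197, 166, 198, 203, 196, 224, 239, 240, 235, 232, 199, 212, 200, 182, 194, 209, 179, 190, 140, 134]
172 (np.int64(301), np.int64(335)) [131, 180, 166, 185, 185, 195, 242, 295, 270, 233, 239, 243, 243, 229, 272, 275, 268, 218, 181, 196, 193, 204, 150, 140]
176 (np.int64(297), np.int64(339)) [201, 174, 187, 176, 198, 281, 281, 278, 247, 264, 261, 271, 278, 274, 240, 276, 285, 274, 272, 206, 175, 183, 186, 162]
180 (np.int64(293), np.int64(343)) [186, 172, 248, 237, 276, 282, 279, 277, 222, 280, 270, 274, 275, 267, 181, 272, 277, 267, 275, 275, 209, 173, 198, 140]
184 (np.int64(291), np.int64(345)) [170, 189, 184, 289, 283, 276, 272, 265, 219, 270, 267, 272, 268, 273, 210, 282, 261, 270, 266, 272, 271, 165, 194, 189]
188 (np.int64(289), np.int64(347)) [188, 250, 268, 282, 281, 268, 272, 274, 223, 271, 281, 271, 268, 268, 216, 283, 270, 2
[... 1597 characters left out ...]
 (np.int64(311), np.int64(326)) [543, 543, 539, 542, 541, 326, 319, 327, 315, 253, 267, 265, 266, 273, 252, 315, 316, 311, 314, 515, 521, 525, 533, 530]
236 (np.int64(311), np.int64(326)) [550, 538, 534, 542, 534, 541, 364, 314, 317, 252, 268, 273, 277, 277, 239, 311, 319, 312, 518, 522, 525, 528, 538, 531]
240 (np.int64(312), np.int64(326)) [541, 535, 537, 530, 530, 536, 527, 529, 520, 304, 265, 259, 254, 264, 243, 517, 535, 538, 537, 518, 528, 533, 540, 526]
244 None [277, 273, 252, 285, 469, 524, 543, 536, 537, 528, 349, 313, 310, 303, 377, 535, 533, 534, 527, 524, 522, 528, 542, 529]
170 [[318.4, 242.5], [318.4, 176.7], [318.4, 210.8]]
146 [[318.5, 227.7], [318.5, 168.6], [318.5, 199.0]]
```

```bash
python3 -m pendant '[{"xyz":[0.05,0,4.5],"turn":[0,0,0],"hand":4.5},{"xyz":[0.05,0,8.0],"turn":[0,0,0],"hand":4.5},{"xyz":[0.05,0,8.0],"turn":[0,0,0],"hand":4.5},{"xyz":[0.05,0,8.0],"turn":[0,0,0],"hand":0.5},{"xyz":[0.05,0,8.0],"turn":[0,0,0],"hand":0.5},{"xyz":[0.05,0,8.0],"turn":[0,0,0],"hand":0.5},{"xyz":[0.05,0,8.0],"turn":[0,0,0],"hand":0.5},{"xyz":[0.05,0,8.0],"turn":[0,0,0],"hand":0.5}]'
```

```text
t: 1.82
ee_pos: [536.8, 94.1, 153.2]
eef_rot: [179.9, 0.1, 107.0]
ft_force: [-1.8, -1.6, 6.8]
opening: 10.2
finger_force: 63.8
```

```bash
python3 -m pendant '[{"xyz":[0,0,-0.1],"turn":[0,0,-8],"hand":0.5},{"xyz":[0,0,-0.1],"turn":[0,0,-16],"hand":0.5},{"xyz":[0,0,-0.1],"turn":[0,0,-25],"hand":0.5},{"xyz":[0,0,-0.1],"turn":[0,0,-34],"hand":0.5},{"xyz":[0,0,-0.1],"turn":[0,0,-43],"hand":0.5},{"xyz":[0,0,-0.1],"turn":[0,0,-52],"hand":0.5},{"xyz":[0,0,-0.1],"turn":[0,0,-61],"hand":0.5},{"xyz":[0,0,-0.1],"turn":[0,0,-70],"hand":0.5},{"xyz":[0,0,-0.1],"turn":[0,0,-77],"hand":0.5},{"xyz":[0,0,-0.1],"turn":[0,0,-77],"hand":0.5}]'
python3 - <<'E'
from h import *
s=status.read_state();print(s['wrist_torque'],s['joints'])
c=read_camera('wrist'); save(c,'w3'); np.savez('w3.npz',**c)
E
```

```text
t: 3.08
ee_pos: [536.6, 94.6, 153.2]
eef_rot: [180.0, 0.1, -176.1]
ft_force: [-0.1, 0.2, 2.2]
opening: 10.3
finger_force: 63.1
[ 0.09690256 -0.01562569 -0.0115199 ] [-2.72318444e+00  8.73555839e+00  1.01053021e+02  2.32489614e-02
  7.00967606e+01 -9.66544331e+01]
```

View pics/w3.png

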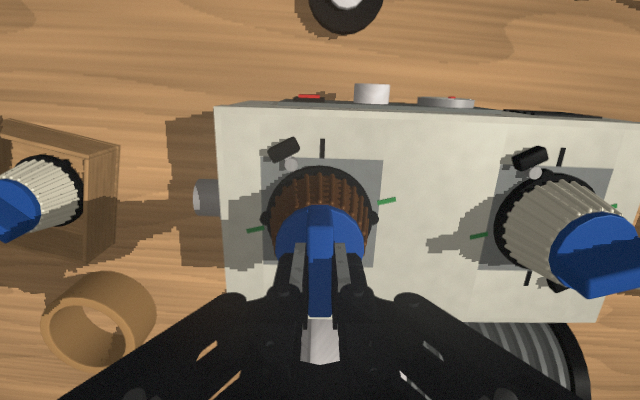

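The bar lines up with the black dash at (322,147), so the filter is open. I'll lift it out next.

```bash
python3 -m pendant '[{"xyz":[0,0,-1],"turn":[0,0,0],"hand":0.5},{"xyz":[0,0,-2.5],"turn":[0,0,0],"hand":0.5},{"xyz":[0,0,-5],"turn":[0,0,0],"hand":0.5},{"xyz":[0,0,-9.5],"turn":[0,0,0],"hand":0.5},{"xyz":[0,0,-9.5],"turn":[0,0,0],"hand":0.5},{"xyz":[0,0,-9.5],"turn":[0,0,0],"hand":0.5}]'
python3 - <<'E'
from h import *
c=dict(np.load('scene.npz'));M=cam(c)
print('mug rim',plane(c,[(218,205)],M,90),'can top',plane(c,[(227,290)],M,150),'can base',plane(c,[(236,312)],M,0))
E
```

```text
t: 3.88
ee_pos: [535.5, 94.5, 247.1]
eef_rot: [-180.0, -0.0, -176.0]
ft_force: [-0.5, 0.9, -1.6]
opening: 10.2
finger_force: 62.7
mug rim [[ 344.65062531 -228.85388396   90.        ]] can top [[ 669.12329172 -297.30588144  150.        ]] can base [[ 681.42800328 -304.40324693    0.        ]]
```

```bash
python3 -m pendant '[{"xyz":[0.5,-3,0],"turn":[0,0,0],"hand":0.5},{"xyz":[1.5,-8,0],"turn":[0,0,0],"hand":0.5},{"xyz":[2.4,-13.4,0],"turn":[0,0,0],"hand":0.5},{"xyz":[3.4,-18.8,0],"turn":[0,0,0],"hand":0.5},{"xyz":[4.4,-24.2,0],"turn":[0,0,0],"hand":0.5},{"xyz":[5.3,-29.6,0],"turn":[0,0,0],"hand":0.5},{"xyz":[6.3,-35,0],"turn":[0,0,0],"hand":0.5},{"xyz":[7.3,-40.5,0],"turn":[0,0,0],"hand":0.5},{"xyz":[8.2,-45.6,0],"turn":[0,0,0],"hand":0.5},{"xyz":[8.2,-45.6,0],"turn":[0,0,0],"hand":0.5}]'
python3 - <<'E'
from h import *
s=status.read_state();c=read_camera('wrist'); save(c,'w4'); np.savez('w4.npz',**c);M=cam(c,s)
print(s['ee_pos'],s['joints'])
E
```

```text
t: 5.12
ee_pos: [484.0, -368.7, 244.8]
eef_rot: [179.9, -0.2, -176.3]
ft_force: [0.5, 1.5, -2.0]
opening: 10.6
finger_force: 62.7
[ 483.95566064 -368.72969643  244.83387453] [-4.86457484e+01  1.36427958e+01  8.47082058e+01 -4.70912578e-02
  8.18533833e+01 -1.42366134e+02]
```

View pics/w4.png

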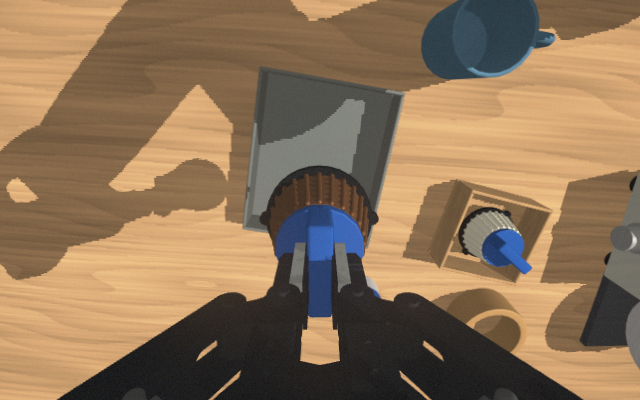

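The filter is held upright over the tray, whose rim corners are at (261,67), (404,93) and (243,229). The carton rim corners are at (458,180) and (551,209).

```bash
python3 - <<'E'
from h import *
s=status.read_state();c=dict(np.load('w4.npz'));M=cam(c,s)
t=plane(c,[(261,67),(404,93),(243,229)],M,45);print(t.round(0).tolist(),'centre',((t[1]+t[2])/2).round(0))
print('carton',plane(c,[(458,180),(551,209),(520,283),(437,265)],M,45).round(0).tolist())
print('bar',plane(c,[(488,250),(528,269)],M,88).round(0).tolist())
for st,ce,m in blobs(c['color'],(100,120,40),(125,255,255),150): print(st,ce)
E
```

```text
[[389.0, -431.0, 45.0], [404.0, -285.0, 45.0], [567.0, -450.0, 45.0]] centre [ 485. -367.   45.]
carton [[491.0, -211.0, 45.0], [519.0, -93.0, 45.0], [620.0, -103.0, 45.0], [600.0, -215.0, 45.0]]
bar [[554.0, -183.0, 88.0], [575.0, -133.0, 88.0]]
[ 276  205   88  112 4706] [319.55907352 247.42966426]
[ 483  229   49   45 1361] [505.19397502 249.53783982]
```

```bash
python3 -m pendant '[{"xyz":[0,0,5],"turn":[0,0,0],"hand":0.5},{"xyz":[0,0,10],"turn":[0,0,0],"hand":0.5},{"xyz":[0,0,14],"turn":[0,0,0],"hand":0.5},{"xyz":[0,0,16],"turn":[0,0,0],"hand":0.5},{"xyz":[0,0,17],"turn":[0,0,0],"hand":0.5},{"xyz":[0,0,17.3],"turn":[0,0,0],"hand":0.5},{"xyz":[0,0,17.3],"turn":[0,0,0],"hand":0.5}]'
```

```text
t: 6.05
ee_pos: [486.6, -366.8, 75.7]
eef_rot: [-179.9, 0.1, -176.0]
ft_force: [0.2, -0.4, -1.1]
opening: 10.2
finger_force: 62.6
```

```bash
python3 -m pendant '[{"xyz":[0,0,0.2],"turn":[0,0,0],"hand":0.5},{"xyz":[0,0,0.4],"turn":[0,0,0],"hand":0.5},{"xyz":[0,0,0.5],"turn":[0,0,0],"hand":0.5},{"xyz":[0,0,0.5],"turn":[0,0,0],"hand":0.5}]'
```

```text
t: 6.55
ee_pos: [486.4, -366.9, 71.1]
eef_rot: [-179.9, 0.1, -176.0]
ft_force: [-1.9, 0.6, 6.5]
opening: 10.4
finger_force: 63.7
```

```bash
python3 -m pendant '[{"xyz":[0,0,-0.1],"turn":[0,0,0],"hand":1.5},{"xyz":[0,0,-0.1],"turn":[0,0,0],"hand":4.5},{"xyz":[0,0,-0.1],"turn":[0,0,0],"hand":4.5},{"xyz":[0,0,-0.1],"turn":[0,0,0],"hand":4.5},{"xyz":[0,0,-1.5],"turn":[0,0,0],"hand":4.5},{"xyz":[0,0,-5],"turn":[0,0,0],"hand":4.5},{"xyz":[0,0,-10],"turn":[0,0,0],"hand":4.5},{"xyz":[0,0,-16],"turn":[0,0,0],"hand":4.5},{"xyz":[0,0,-16],"turn":[0,0,0],"hand":4.5}]'
```

```text
t: 7.68
ee_pos: [488.4, -368.9, 237.5]
eef_rot: [-179.4, 0.5, -176.0]
ft_force: [-0.1, -0.4, 0.8]
opening: 45.0
finger_force: 0.0
```

```bash
python3 -m pendant '[{"xyz":[-1,2.5,0],"turn":[0,0,10],"hand":4.5},{"xyz":[-2,5,0],"turn":[0,0,20],"hand":4.5},{"xyz":[-3,7.5,0],"turn":[0,0,30],"hand":4.5},{"xyz":[-4,10,0],"turn":[0,0,40],"hand":4.5},{"xyz":[-5,12.5,0],"turn":[0,0,50],"hand":4.5},{"xyz":[-6,15,0],"turn":[0,0,60],"hand":4.5},{"xyz":[-7,17.5,0],"turn":[0,0,70],"hand":4.5},{"xyz":[-8,20,0],"turn":[0,0,80],"hand":4.5},{"xyz":[-8.5,21.3,0],"turn":[0,0,90],"hand":4.5},{"xyz":[-8.5,21.3,0],"turn":[0,0,100],"hand":4.5}]' 
python3 -m pendant '[{"xyz":[0,0,0],"turn":[0,0,9],"hand":4.5},{"xyz":[0,0,0],"turn":[0,0,17],"hand":4.5},{"xyz":[0,0,0],"turn":[0,0,17],"hand":4.5},{"xyz":[0,0,0],"turn":[0,0,17],"hand":4.5}]'
python3 - <<'E'
from h import *
s=status.read_state();c=read_camera('wrist'); save(c,'w5'); np.savez('w5.npz',**c);M=cam(c,s)
print(s['ee_pos'],s['joints'])
for st,ce,m in blobs(c['color'],(105,120,40),(125,255,255),150): print(st,ce)
E
```

```text
t: 8.93
ee_pos: [555.7, -146.4, 229.0]
eef_rot: [-180.0, -0.0, 83.8]
ft_force: [-0.4, -1.3, -0.2]
opening: 45.0
finger_force: 0.0
t: 9.43
ee_pos: [555.6, -147.7, 229.1]
eef_rot: [-180.0, -0.0, 67.1]
ft_force: [0.1, -0.7, 0.1]
opening: 45.0
finger_force: 0.0
[ 555.61038629 -147.65647788  229.14424256] [-2.69201907e+01  9.16883146e+00  9.16431506e+01 -7.85988085e-04
  7.92110355e+01 -4.05052930e+00]
[ 305  154   46   54 1675] [326.83044776 177.59462687]
[ 437  227   69   65 2027] [462.87863838 252.3399112 ]
[318 339  39  26 745] [335.2966443  351.32080537]
```

View pics/w5.png

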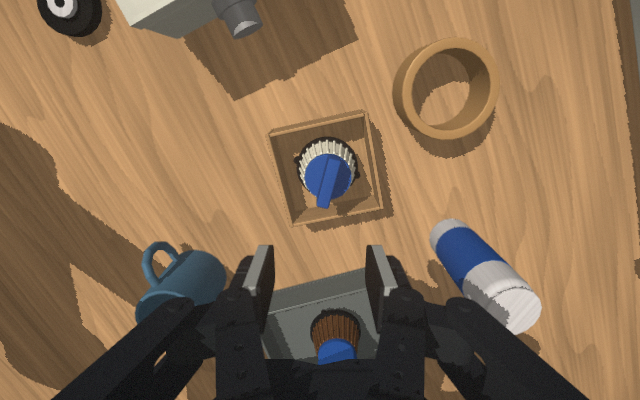

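The new filter stands in the carton with its cap at about (328,177) and its bar from about (331,157) to (322,205). The clogged filter stands upright in the tray.

```bash
python3 - <<'E'
from h import *
s=status.read_state();c=dict(np.load('w5.npz'));M=cam(c,s);img=c['color']
m=cv2.inRange(cv2.cvtColor(img,cv2.COLOR_RGB2HSV),(105,120,40),(125,255,255))
for y in range(152,212,3):
    xs=np.where(m[y,280:370]>0)[0]
    print(y,(xs.min()+280,xs.max()+280) if len(xs) else None,img[y,304:352:2].astype(int).sum(1).tolist())
E
```

```text
152 None [130, 481, 593, 591, 608, 610, 462, 594, 650, 457, 587, 612, 594, 532, 500, 658, 465, 481, 530, 345, 352, 500, 347, 193]
155 (np.int64(320), np.int64(335)) [511, 598, 611, 461, 604, 658, 557, 491, 293, 288, 338, 319, 255, 233, 219, 218, 257, 500, 642, 355, 611, 409, 336, 526]
158 (np.int64(315), np.int64(341)) [589, 561, 547, 650, 567, 374, 326, 298, 301, 303, 307, 297, 244, 257, 237, 236, 226, 229, 272, 285, 690, 377, 334, 485]
161 (np.int64(311), np.int64(344)) [587, 516, 593, 381, 334, 307, 306, 305, 309, 299, 300, 250, 293, 311, 308, 305, 299, 294, 220, 207, 237, 344, 540, 362]
164 (np.int64(309), np.int64(347)) [557, 724, 382, 308, 313, 299, 309, 306, 304, 305, 300, 240, 315, 318, 310, 306, 302, 303, 206, 196, 199, 294, 636, 347]
167 (np.int64(307), np.int64(348)) [510, 419, 306, 304, 303, 304, 309, 305, 313, 309, 279, 256, 312, 307, 308, 298, 306, 264, 201, 190, 188, 197, 278, 325]
170 (np.int64(306), np.int64(348)) [710, 312, 303, 308, 306, 306, 308, 301, 302, 294, 247, 302, 316, 318, 305, 303, 300, 225, 199, 208, 197, 193, 194, 252]
173 (np.int64(306), np.int64(350))
[... 1267 characters left out ...]
7, 443, 420, 347, 261, 308, 300, 297, 288, 293, 250, 192, 200, 198, 230, 264, 249, 266, 259, 261, 257]
200 (np.int64(317), np.int64(329)) [246, 414, 418, 424, 432, 439, 342, 304, 305, 298, 296, 291, 294, 220, 254, 262, 260, 261, 271, 248, 255, 254, 247, 224]
203 (np.int64(317), np.int64(328)) [252, 418, 419, 430, 435, 447, 337, 301, 308, 304, 293, 303, 261, 408, 376, 228, 233, 233, 226, 240, 225, 221, 228, 224]
206 (np.int64(320), np.int64(328)) [253, 254, 411, 425, 412, 417, 393, 269, 280, 291, 297, 297, 224, 336, 344, 328, 332, 225, 222, 226, 224, 214, 219, 208]
209 None [230, 325, 334, 316, 320, 330, 333, 335, 335, 327, 333, 319, 322, 332, 333, 333, 260, 226, 227, 218, 221, 221, 232, 216]
```

```bash
python3 - <<'E'
from h import *
s=status.read_state();c=dict(np.load('w5.npz'));M=cam(c,s)
p=plane(c,[(334,160.5),(322.5,206)],M,88);d=p[0]-p[1];print(p.round(1),np.linalg.norm(d),np.degrees(np.arctan2(d[1],d[0])),p.mean(0))
print('cap',plane(c,[(328,176.5)],M,64))
T=R.from_euler('xyz',s['eef_rot'],degrees=True).as_matrix()
for q in (p.mean(0),plane(c,[(328,176.5)],M,64)[0]): print('tool shift',(T.T@(q-s['ee_pos'])).round(1))
E
```

```text
[[ 575.5 -135.8   88. ]
 [ 549.1 -172.    88. ]] 44.82768589990217 53.91404834084962 [ 562.30544307 -153.89328554   88.        ]
cap [[ 562.87064076 -153.78746423   64.        ]]
tool shift [ -3.1   8.6 141.2]
tool shift [ -2.8   9.1 165.2]
```

```bash
python3 -m pendant '[{"xyz":[-0.1,0.3,2],"turn":[0,0,7],"hand":4.5},{"xyz":[-0.3,0.9,5],"turn":[0,0,13],"hand":4.5},{"xyz":[-0.3,0.9,10],"turn":[0,0,13],"hand":4.5},{"xyz":[-0.3,0.9,14],"turn":[0,0,13],"hand":4.5},{"xyz":[-0.3,0.9,15.6],"turn":[0,0,13],"hand":4.5},{"xyz":[-0.3,0.9,15.6],"turn":[0,0,13],"hand":4.5},{"xyz":[-0.3,0.9,15.6],"turn":[0,0,13],"hand":4.5}]'
```

```text
t: 10.35
ee_pos: [564.4, -154.8, 75.5]
eef_rot: [179.8, -0.0, 54.0]
ft_force: [0.4, 0.3, -0.1]
opening: 45.2
finger_force: 0.0
```

```bash
python3 -m pendant '[{"xyz":[0,-0.2,0.3],"turn":[0,0,0],"hand":4.5},{"xyz":[0,-0.2,0.4],"turn":[0,0,0],"hand":3},{"xyz":[0,-0.2,0.4],"turn":[0,0,0],"hand":0.5},{"xyz":[0,-0.2,0.4],"turn":[0,0,0],"hand":0.5},{"xyz":[0,-0.2,0.4],"turn":[0,0,0],"hand":0.5},{"xyz":[0,-0.2,0.4],"turn":[0,0,0],"hand":0.5},{"xyz":[0,-0.2,0.4],"turn":[0,0,0],"hand":0.5}]'
```

```text
t: 11.22
ee_pos: [561.6, -153.0, 69.7]
eef_rot: [180.0, -0.0, 54.0]
ft_force: [0.4, -1.3, 2.3]
opening: 10.9
finger_force: 61.9
```

```bash
python3 -m pendant '[{"xyz":[0,0,-1],"turn":[0,0,0],"hand":0.5},{"xyz":[0,0,-4],"turn":[0,0,0],"hand":0.5},{"xyz":[0,0,-9],"turn":[0,0,0],"hand":0.5},{"xyz":[0,0,-14],"turn":[0,0,-8],"hand":0.5},{"xyz":[0,0,-17.5],"turn":[0,0,-18],"hand":0.5},{"xyz":[0,0,-17.5],"turn":[0,0,-28],"hand":0.5},{"xyz":[0,0,-17.5],"turn":[0,0,-38],"hand":0.5},{"xyz":[0,0,-17.5],"turn":[0,0,-48],"hand":0.5},{"xyz":[0,0,-17.5],"turn":[0,0,-54],"hand":0.5},{"xyz":[0,0,-17.5],"turn":[0,0,-54],"hand":0.5}]'
```

```text
t: 12.48
ee_pos: [560.8, -152.6, 244.0]
eef_rot: [-179.9, -0.1, 107.9]
ft_force: [-0.3, -1.0, -1.5]
opening: 10.3
finger_force: 61.4
```

```bash
python3 -m pendant '[{"xyz":[2,0.4,0],"turn":[0,0,-8],"hand":0.5},{"xyz":[5,1,0],"turn":[0,0,-17],"hand":0.5},{"xyz":[8,1.7,0],"turn":[0,0,-26],"hand":0.5},{"xyz":[11,2.4,0],"turn":[0,0,-35],"hand":0.5},{"xyz":[14.5,3.1,0],"turn":[0,0,-44],"hand":0.5},{"xyz":[18,3.8,0],"turn":[0,0,-53],"hand":0.5},{"xyz":[21.5,4.6,0],"turn":[0,0,-62],"hand":0.5},{"xyz":[24.2,5.2,0],"turn":[0,0,-70],"hand":0.5},{"xyz":[24.2,5.2,0],"turn":[0,0,-74],"hand":0.5},{"xyz":[24.2,5.2,0],"turn":[0,0,-74],"hand":0.5}]'
python3 - <<'E'
from h import *
import time
s=status.read_state();c=read_camera('wrist'); save(c,'w6'); np.savez('w6.npz',**c);print(s['ee_pos'],s['joint_vel'].round(1))
E
```

```text
t: 13.72
ee_pos: [535.6, 93.7, 244.2]
eef_rot: [-180.0, -0.0, -178.1]
ft_force: [0.2, -0.5, -1.9]
opening: 10.6
finger_force: 61.5
[535.62239684  93.705403   244.21627984] [-0.7  0.  -0.1  0.1 -0.2  1. ]
```

View pics/w6.png

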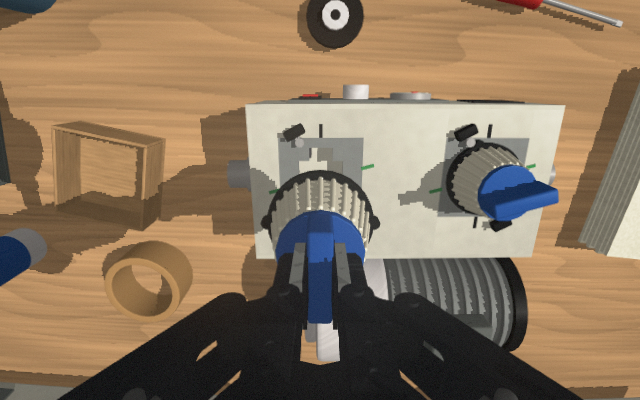

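The new filter hangs upright over the empty port, with its bar parallel to the black dashes. Next I'll work out its offset from the TCP along the bar.

```bash
python3 - <<'E'
from h import *
def far(n,tool_z_off,rng):
    c=dict(np.load(n+'.npz'));M=np.array(c['tool_from_camera'])
    hsv=cv2.cvtColor(c['color'],cv2.COLOR_RGB2HSV)
    # bar far end/near end rows on blue and flange far edge
    m=cv2.inRange(hsv,(105,120,40),(125,255,255)); ys=np.where(m[180:340,318:323].all(1))[0]+180
    print(n,'blue rows',ys.min(),ys.max(), 'cap width', [ (np.where(m[y,230:420])[0][[0,-1]]+230).tolist() for y in (225,230,235,240)])
    g=c['color'][150:190,312:328].astype(int).sum(2).mean(1).round(0); print(g.tolist())
    return c,M
for n in('w3','w6'):
    c,M=far(n,0,0)
    for h in (65.7,67.2):
        print(h,'pred far flange, nose L/R(z17), bar near top end', proj(c,[[34,0,h-20],[0,36,h-17],[0,-36,h-17],[-24,0,h-84],[23.5,0,h-60]],M).round(1).tolist())
E
```

```text
w3 blue rows 205 316 cap width [[282, 357], [279, 359], [277, 361], [276, 363]]
[433.0, 440.0, 438.0, 435.0, 433.0, 432.0, 433.0, 428.0, 377.0, 391.0, 388.0, 388.0, 387.0, 388.0, 378.0, 311.0, 129.0, 121.0, 131.0, 134.0, 133.0, 132.0, 136.0, 142.0, 142.0, 149.0, 160.0, 159.0, 165.0, 162.0, 162.0, 157.0, 160.0, 162.0, 161.0, 151.0, 153.0, 158.0, 158.0, 157.0]
65.7 pred far flange, nose L/R(z17), bar near top end [[319.6, 168.3], [375.5, 218.5], [263.8, 218.5], [319.7, 320.3], [319.6, 208.5]]
67.2 pred far flange, nose L/R(z17), bar near top end [[319.6, 167.7], [375.1, 217.6], [264.2, 217.6], [319.7, 318.2], [319.6, 207.4]]
w6 blue rows 211 322 cap width [[287, 353], [283, 357], [280, 360], [279, 361]]
[461.0, 456.0, 456.0, 454.0, 454.0, 454.0, 456.0, 454.0, 458.0, 457.0, 484.0, 568.0, 612.0, 607.0, 608.0, 606.0, 604.0, 602.0, 603.0, 555.0, 282.0, 138.0, 140.0, 149.0, 152.0, 151.0, 173.0, 229.0, 256.0, 269.0, 354.0, 421.0, 421.0, 436.0, 431.0, 426.0, 406.0, 414.0, 432.0, 430.0]
65.7 pred far flange, nose L/R(z17), bar near top end [[319.6, 168.3], [375.4, 218.5], [263.8, 218.5], [319.6, 320.4], [319.6, 208.5]]
67.2 pred far flange, nose L/R(z17), bar near top end [[319.6, 167.7], [375.1, 217.6], [264.1, 217.6], [319.6, 318.2], [319.6, 207.4]]
```

```bash
python3 -m pendant '[{"xyz":[0.15,0.05,3],"turn":[0,0,0],"hand":0.5},{"xyz":[0.15,0.05,5.5],"turn":[0,0,0],"hand":0.5},{"xyz":[0.15,0.05,7],"turn":[0,0,0],"hand":0.5},{"xyz":[0.15,0.05,7],"turn":[0,0,0],"hand":0.5},{"xyz":[0.15,0.05,7],"turn":[0,0,0],"hand":0.5}]'
```

```text
t: 14.4
ee_pos: [535.3, 93.7, 175.5]
eef_rot: [-180.0, 0.1, -178.0]
ft_force: [0.2, -0.0, -1.3]
opening: 10.7
finger_force: 61.4
```

```bash
python3 -m pendant '[{"xyz":[0.12,0.04,0],"turn":[0,0,0],"hand":0.5},{"xyz":[0.12,0.04,0.8],"turn":[0,0,0],"hand":0.5},{"xyz":[0.12,0.04,1.3],"turn":[0,0,0],"hand":0.5},{"xyz":[0.12,0.04,1.8],"turn":[0,0,0],"hand":0.5},{"xyz":[0.12,0.04,1.8],"turn":[0,0,0],"hand":0.5}]'
```

```text
t: 15.02
ee_pos: [532.7, 94.2, 155.5]
eef_rot: [180.0, -0.1, -178.0]
ft_force: [0.1, 0.2, -2.7]
opening: 10.5
finger_force: 61.4
```

```bash
python3 -m pendant '[{"xyz":[-0.1,0,0.2],"turn":[0,0,0],"hand":0.5},{"xyz":[-0.1,0,0.5],"turn":[0,0,0],"hand":0.5},{"xyz":[-0.1,0,0.7],"turn":[0,0,0],"hand":0.5},{"xyz":[-0.1,0,0.7],"turn":[0,0,0],"hand":0.5}]'; python3 -c "
from h import *
print(status.read_state()['wrist_torque'])"
```

```text
t: 15.52
ee_pos: [534.7, 94.4, 151.6]
eef_rot: [-180.0, 0.1, -178.0]
ft_force: [-5.8, 0.9, 11.9]
opening: 10.5
finger_force: 63.1
[-0.03428764  1.0145971  -0.03000134]
```

```bash
python3 -m pendant '[{"xyz":[0.06,0,-0.1],"turn":[0,0,0],"hand":0.5},{"xyz":[0.06,0,-0.1],"turn":[0,0,9],"hand":0.5},{"xyz":[0.05,0.03,-0.1],"turn":[0,0,18],"hand":0.5},{"xyz":[0.05,0.05,-0.1],"turn":[0,0,27],"hand":0.5},{"xyz":[0.04,0.07,-0.1],"turn":[0,0,36],"hand":0.5},{"xyz":[0.02,0.09,-0.1],"turn":[0,0,45],"hand":0.5},{"xyz":[0,0.1,-0.1],"turn":[0,0,54],"hand":0.5},{"xyz":[-0.02,0.12,-0.1],"turn":[0,0,62],"hand":0.5},{"xyz":[-0.04,0.13,-0.1],"turn":[0,0,70],"hand":0.5},{"xyz":[-0.05,0.13,-0.1],"turn":[0,0,75],"hand":0.5}]'; python3 -c "
from h import *
print(status.read_state()['wrist_torque'])"
```

```text
t: 16.77
ee_pos: [535.5, 95.2, 151.6]
eef_rot: [179.9, 0.1, 106.8]
ft_force: [-2.1, 0.6, 5.2]
opening: 10.4
finger_force: 62.2
[-0.18896181  0.62384588  0.12238542]
```

```bash
python3 -m pendant '[{"xyz":[0,0,0],"turn":[0,0,2],"hand":0.5},{"xyz":[0,0,0],"turn":[0,0,4],"hand":0.5},{"xyz":[0,0,0],"turn":[0,0,4],"hand":0.5}]'; python3 -c "
from h import *
print(status.read_state()['wrist_torque'])"
```

```text
t: 17.15
ee_pos: [534.6, 95.2, 151.6]
eef_rot: [-180.0, 0.1, 103.1]
ft_force: [-5.0, -1.0, 8.5]
opening: 10.2
finger_force: 63.2
[-0.16352362  0.97123196  0.67445582]
```

Torque has risen to 0.67 N m, so the filter is at its locked stop. I'll let go and rise.

```bash
python3 -m pendant '[{"xyz":[0,0,-0.1],"turn":[0,0,1],"hand":0.5},{"xyz":[0,0,-0.1],"turn":[0,0,1],"hand":4.5},{"xyz":[0,0,-0.1],"turn":[0,0,1],"hand":4.5},{"xyz":[0,0,-0.1],"turn":[0,0,1],"hand":4.5},{"xyz":[0,0,-2],"turn":[0,0,1],"hand":4.5},{"xyz":[0,0,-5],"turn":[0,0,1],"hand":4.5},{"xyz":[0,0,-9],"turn":[0,0,1],"hand":4.5},{"xyz":[0,0,-9],"turn":[0,0,1],"hand":4.5},{"xyz":[0,0,-9],"turn":[0,0,1],"hand":4.5}]'
python3 - <<'E'
from h import *
s=status.read_state();c=read_camera('wrist'); save(c,'w7'); np.savez('w7.npz',**c);M=cam(c,s)
a=np.radians(1.8-75); u=np.array([np.cos(a),np.sin(a),0]);b=np.array([535.5,94,0.])
print(s['ee_pos'],s['eef_rot'],proj(c,[b+u*24+[0,0,170],b-u*24+[0,0,170]],M).round(0).tolist())
E
```

```text
t: 18.27
ee_pos: [534.4, 95.6, 239.7]
eef_rot: [-180.0, -0.0, 102.0]
ft_force: [0.4, 0.2, -0.8]
opening: 44.9
finger_force: 0.0
[534.39921124  95.55229537 239.6655291 ] [-1.79960295e+02 -1.51759319e-02  1.01990815e+02] [[322.0, 241.0], [317.0, 178.0]]
```

View pics/w7.png

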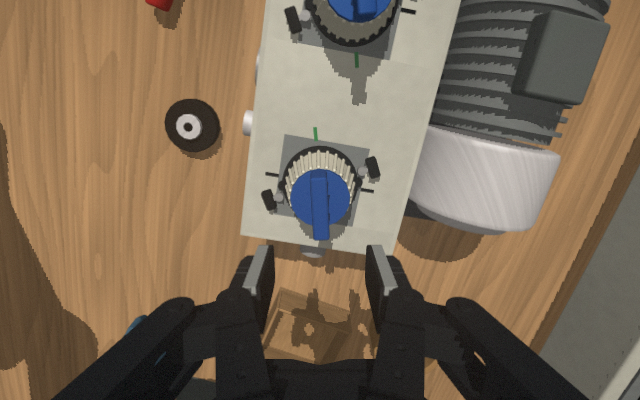

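The new filter's bar runs from about (321,240) to (318,178), as predicted for locked. The good filter is unmoved, and the gripper is clear of everything.

```bash
python3 -c "
from bench import ticket
print(ticket.job_done())"
```

```text
the job is handed in; nothing more can be done
None
```

The job is handed in, with no verdict returned: the clogged filter stands upright in the grey tray, the new filter is locked in the right port, and the good filter looked unmoved in the last picture.

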